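# Try the trailer coupler on the bench ball

## Robot

A 7-joint arm with a two-finger parallel gripper is mounted at the origin on the work surface. World frame = base frame: x ahead of the robot, y to its left, z up, the work surface at z = 0. Lengths are in m, angles in rad, forces in N, time in s.
With the tool pointing down it reaches from about 0.4 to 0.9 m from the base axis. Payload 5.6 kg.
Tool frame: the origin (TCP) lies midway between the tips of the shut fingers; the grasp point (between the pads) lies 19 mm behind it; z points along the fingers, y is the line along which they close (so a half turn about z gives the same grasp; the last joint's range is limited). The gripper opens to 92 mm and grips with 3 to 60 N. Pads are 20 mm wide; open, the fingers measure 128 mm over their backs; the gripper's body (75 mm by 189 mm) begins 69 mm behind the grasp point.
Start: joints at [1.271, 0.468, -0.012, 1.603, 0.006, 1.071, -0.056], TCP at [0.165, -0.629, 0.193] pointing down, gripper open.
Joint ranges: [-2.53, 2.53], [-0.31, 2.02], [-1.57, 1.55], [0.28, 2.44], [-1.29, 4.43], [0.15, 1.84], [-2.92, 2.92]. Speed limits (rad/s): [2.57, 2.57, 3.14, 3.14, 3.14, 3.14, 3.14].

## Interface

Orientations are given as a 3x3 rotation matrix whose columns are the frame's x, y, z axes.
In Python, from station import env, effector, solver, viewer, workorder, search_frame, tip_of gives the robot as it stands. Calls block until the motion is done:
- env.reach(position, orientation): joint-space move of the TCP to a pose.
- env.movel(position, frame=None, rate=0.15): straight line of the TCP; frame=None keeps the orientation; rate is the mean speed in m/s.
- env.goto_joints(angles): joint-space move.
- effector.release() and effector.grasp(squeeze=None): open the fingers fully, or close them until they stop; squeeze is the grip in N (None keeps the last).
- env.pause(seconds).
- solver.inverse_kinematics(position, orientation): joint angles nearest the present ones, or None.
- env.sense(): the state.
- viewer.read_camera(name): name is "side" or "top"; returns (picture, depth): 400x640x3 uint8, red, green, blue; 400x640 float32, m along the optical axis (not along the pixel's ray), 0 where there is no reading.
- viewer.camera_info(name): a dict with "intrinsics" (3x3 intrinsics, pixels), "dist_coeffs" ([k1, k2, p1, p2, k3] as OpenCV has them; the pictures are not rectified), "eye" and "rotation" of the camera in the world. Camera axes: x right, y up, looking along -z (the intrinsics and any distortion apply to the point x, -y, -z); pixel columns grow to the right and rows downward; lengths in m; the calibration is good to about 2 mm. A picture is of the moment at which its call begins. camera_info takes no time and is no camera call.
A pose or a line that the arm cannot do raises env.PlanningError and nothing moves.
- workorder.finish_job(): hands the job in; it is judged then, once.
Trained networks look in the newest picture that a camera, given by its name, has taken for a name from the list of things; names that differ only in an ending like _2 or _b are one class to them, and where a whole thing is asked for, a point or a joint stands for the part that bears it (a point fixed in the world has none). Each returns a list of dicts, best first, with "score" (0 to 1); they miss things now and then, are a little off and sometimes report something else, mostly with a low value. They report only what shows in the picture. A call takes as long as a camera call. They do not tell look-alikes from the thing itself.
- search_frame(camera, name): "at" ([x, y, z] in m, in world coordinates, good to about 4 mm: the middle of the surface that is visible of it).
- tip_of(camera, name): "at" ([x, y, z] in m, in world coordinates, good to about 4 mm: a listed point, or the origin of a listed thing).
The state is a dict: "t": time; "joint_positions": joint angles; "joint_velocities": joint speeds; "tau": joint torques, N m; "ee_pos": TCP position; "tcp_rot": TCP orientation; "wrist_force": force on the tool from outside, world axes, zero at the start; "moment": the same for the moment, N m; "gripper_width": finger opening in m; "grasp_force": force on a finger pad.
Only numpy, scipy, OpenCV 4.12 (cv2) and the standard library are available. Lean on these libraries where they do the work, as an engineer would, in place of code of your own. Each camera call takes 0.05 s, during which the arm holds its last target. There are 200 camera calls.

## Task

Open the toolbox lid until it stands up by itself, lift the orange cover off the tow ball, put it inside the toolbox, let go of it and gently lower the lid shut. Then pick up the trailer coupler with its red latch lever still raised and lower it fully home onto the ball without dropping it, its tail resting along the timber block of the stand; let go of it, and press the red lever all the way down flat to latch it. Leave the tumbler, sanding block, grease tin and spanner where they are.

Things in the scene. Friction and masses are not known exactly. Their poses are not given: they have to be found in the camera images.
- lid (a joint): toolbox lid: angle in rad, 0 shut, grows as it opens upward to 1.8 (1.57 is upright). The hinge is stiff: the lid stays wherever it is left; at the handle it takes about 4 N to open and 1 to 3 N to shut
- lid_handle (a point): middle of the steel bar handle on the lid: round bar 11 mm thick, 95 mm long, parallel to the hinge, its axis 42 mm above the lid's outer face, a thin post near each end. With the lid shut it is 138 mm above the bench. Axes turn with the lid: x from front edge to hinge, y along the bar, z out of the outer face. The lid's front edge lies 12 mm beyond it, away from the hinge
- lid_hinge (a point): middle of the lid's hinge line, on the rim of the toolbox away from the robot, 90.5 mm above the bench. Axes turn with the lid, as above (y along the hinge). In these axes the handle's middle lies at (-148, 0, 48) mm. The lid is 160 mm from hinge to front edge, 190 mm along the hinge, 6 mm thick
- toolbox_in (a point): middle of the inner floor of the fixed blue steel toolbox (outside 160 mm along x by 190 mm along y, walls 4 mm, rim 90 mm above the bench; floor 4 mm above the bench). x points from the front to the hinge side, z up
- cover_mid (a point): middle, half-way up, of the orange plastic ball cover: an upside-down cup, 58 mm outside diameter, 70 mm high, rounded top, about 50 g. It stands upright over the ball on the stand's plate, so it lifts straight up by at least 70 mm to clear the ball. z up
- ball (a point): centre of the steel tow ball (50 mm diameter, on a short neck) of the fixed bench stand; 54 mm above the bench. Axes of the stand: x from the timber block to the ball, z up. The stand is a green steel plate 265 x 90 mm, 12 mm thick; the cover stands over the ball at the start
- rest_top (a point): middle of the top face of the stand's timber block (40 mm along x, 80 mm along y, top 30 mm above the bench), 180 mm behind the ball; the coupler's tail lies on it. Same axes as ball
- coupler_grip (a point): grip point of the trailer coupler: mid channel, half-way up, near its centre of mass. Dark, 247 mm long, 53 mm high, about 0.87 kg: a straight channel 56 mm wide with upright sides (grip across these), round 65 mm socket head at the nose. It starts right way up on the bench, this point 26 mm up. x to the nose (end 148 mm ahead; tail end 100 mm behind), y across, z up
- coupler_socket (a point): centre of the coupler's downward-open socket (53 mm inside diameter): it lies at (115, 0, -2) mm from coupler_grip in the coupler's axes, 24 mm above the underside, and coincides with the ball's centre when the coupler is fully home. The socket has 1.5 mm of play about the ball. Same axes as coupler_grip
- latch (a joint): red latch lever on top of the coupler: angle in rad, 0 is down flat and latched (a jaw then holds the ball from below), it starts raised at 1.15 to 1.35 (limit 1.4). Friction holds it where it is left; it takes about 3 to 4 N at its end to move
- latch_pivot (a point): the lever's hinge axis, on the coupler 40 mm behind the socket centre and 46 mm above the underside. Axes turn with the lever: y is the hinge axis, z the side that is pressed, -x from the pivot along the lever to its end. At joint 0 they are parallel to the coupler's axes and the lever lies along the channel towards the tail
- latch_tip (a point): point on the pressed face of the lever 14 mm short of its end: at (-66, 0, 16.5) mm from latch_pivot in the lever's axes. The lever is 24 mm wide and 5 mm thick; its end sweeps back and down towards the tail as it is pressed. Latched, with the coupler home, this face is about 93 mm above the bench
- tumbler_mid (a point): middle of a steel drinking tumbler, 78 mm diameter, 186 mm high (bystander)
- sanding_block: brown sanding block 70 x 50 x 28 mm, origin under its centre (bystander)
- grease_tin: yellow grease tin, 79 mm diameter, 64 mm high, origin under its centre (bystander)
- spanner: steel spanner 170 mm long lying on the bench, origin under its middle (bystander)
Mind the look-alikes: they are no part of the job. What is shaped like the part that bears cover_mid but black, blue or turquoise is not meant.

How it is judged:
On the way, in this order (a step that is already met when the one before it is completed fails the run):
1. the toolbox lid stands open by itself (value of joint lid above 1.2 rad and contact force between the fingers and lid below 0.1 N), for 0.2 s.
2. the cover is inside the open toolbox and let go (x of cover_mid in the frame of toolbox_in between -0.076 and 0.076 m and y of cover_mid in the frame of toolbox_in between -0.091 and 0.091 m and z of cover_mid in the frame of toolbox_in below 0.05 m and contact force between the fingers and cover below 0.1 N and value of joint lid above 0.8 rad), for 0.2 s.
3. the lid is shut over the cover (value of joint lid below 0.06 rad and distance between cover_mid and toolbox_in below 0.13 m), for 0.2 s.
4. the coupler is home on the ball with its lever still raised, and let go (distance between coupler_socket and ball below 0.005 m and angle between coupler_socket's own z axis and vertical below 0.06 rad and angle between the x axis of coupler_socket and the x axis of ball, either way round below 0.2 rad and value of joint latch above 0.7 rad and contact force between the fingers and coupler below 0.1 N), for 0.2 s.
5. the latch lever is pressed down flat (value of joint latch below 0.1 rad and distance between coupler_socket and ball below 0.005 m), for 0.2 s.
At the end, for the whole second after the job is handed in: Cover inside the toolbox, lid shut (0.06 rad). Coupler at rest and home on the ball (socket centre within 5 mm of the ball centre), level within 0.06 rad, in line with the stand within 0.2 rad, tail on the timber block. Latch lever down within 0.1 rad of flat (all of step 5 and value of joint lid below 0.06 rad and x of cover_mid in the frame of toolbox_in between -0.076 and 0.076 m and y of cover_mid in the frame of toolbox_in between -0.091 and 0.091 m and z of cover_mid in the frame of toolbox_in below 0.07 m and angle between coupler_socket's own z axis and vertical below 0.06 rad and angle between the x axis of coupler_socket and the x axis of ball, either way round below 0.2 rad and linear speed of coupler below 0.02 m/s); the robot touches nothing.
It fails at once if the lid is slammed (faster than 4 rad/s) (velocity of joint lid below -4 rad/s).
It fails at once if the coupler is let go above the ball (contact force between the fingers and coupler below 0.1 N and horizontal distance between coupler_socket and ball below 0.05 m and z of coupler_socket in the frame of ball above 0.015 m).
It fails at once if the tumbler, sanding block, grease tin or spanner is moved by 3 cm (distance of any of tumbler_mid, sanding_block, grease_tin, spanner from where it was at the start of the episode above 0.03 m).
It also fails if it takes over 72 s, if anything falls off the work surface, if the arm or the gripper's body presses on something with over 40 N, if the wrist force passes 120 N, or if a joint passes its speed limit or range.

## Working session

There is one attempt and no reset: what is moved stays moved. The work goes in short steps, each a Python script; the robot and the scene stay as the last script left them, time stands still between calls to the robot, and variables do not carry over. Pictures are saved under pics/ and viewed, at most 10 in all, crops included, and the job is handed in when it is done.

```bash
mkdir -p pics; ls; cat > h.py <<'E'
import numpy as np, cv2
from station import env, effector, solver, viewer, workorder, search_frame, tip_of
def cloud(cam):
    pic,d=viewer.read_camera(cam); return pic,d,unproj(cam,d)
def unproj(cam,d):
    i=viewer.camera_info(cam);K=np.array(i['intrinsics'],float);D=np.array(i['dist_coeffs'],float)
    h,w=d.shape;u,v=np.meshgrid(np.arange(w),np.arange(h))
    p=cv2.undistortPoints(np.stack([u,v],-1).reshape(-1,1,2).astype(float),K,D).reshape(h,w,2)
    P=np.stack([p[...,0]*d,-p[...,1]*d,-d],-1)
    W=P@np.array(i['rotation']).T+np.array(i['eye']); W[d<=0]=np.nan
    return W
def project(cam,pts):
    i=viewer.camera_info(cam);K=np.array(i['intrinsics'],float);D=np.array(i['dist_coeffs'],float)
    c=(np.atleast_2d(pts)-np.array(i['eye']))@np.array(i['rotation'])*[1,-1,-1]
    return cv2.projectPoints(c,np.zeros(3),np.zeros(3),K,D)[0].reshape(-1,2)
def save(n,pic,f=1): cv2.imwrite('pics/'+n,cv2.resize(pic[...,::-1],None,fx=f,fy=f))
def down(yaw):  # tool z down, tool y (closing line) at yaw in world xy
    y=np.array([np.cos(yaw),np.sin(yaw),0]);z=np.array([0,0,-1.]);return np.stack([np.cross(y,z),y,z],1)
E
python3 - <<'E'
from h import *
np.set_printoptions(precision=4,suppress=True)
a,d1,_=cloud('top');b,d2,_=cloud('side')
save('top0.png',a);save('side0.png',b)
s=env.sense();print(s['t'],s['tcp_rot'],s['ee_pos'])
for c in('top','side'):
  print(c,viewer.camera_info(c)['eye'])
  for n in['lid_handle','lid_hinge','toolbox_in','cover_mid','ball','rest_top','coupler_grip','coupler_socket','latch_pivot','latch_tip','tumbler_mid','sanding_block','grease_tin','spanner']:
    for r in tip_of(c,n)[:4]:
      print(n,round(r['score'],2),np.array(r['at']),project(c,r['at'])[0].round())
E
```

```text
pics
0.1 [[ 0.9672  0.2539 -0.0005]
 [ 0.2539 -0.9672  0.0015]
 [-0.0001 -0.0016 -1.    ]] [ 0.1649 -0.6282  0.1923]
top [ 0.5126 -0.01    1.2963]
lid_handle 0.89 [ 0.4463 -0.2626  0.1395] [416. 250.]
lid_handle 0.21 [ 0.5911 -0.2839  0.0924] [419. 195.]
lid_hinge 0.74 [ 0.4425 -0.2661  0.1388] [418. 252.]
lid_hinge 0.69 [ 0.5906 -0.2833  0.0908] [418. 196.]
cover_mid 0.95 [0.8399 0.0457 0.0329] [296. 113.]
cover_mid 0.94 [ 0.7495 -0.3133  0.0364] [422. 141.]
cover_mid 0.84 [0.3458 0.0715 0.03  ] [290. 287.]
cover_mid 0.83 [ 0.672  -0.0557  0.0449] [333. 170.]
ball 0.67 [ 0.6656 -0.0545  0.0547] [333. 171.]
rest_top 0.63 [ 0.4894 -0.0249  0.032 ] [323. 235.]
coupler_grip 0.59 [0.535  0.2685 0.0251] [220. 221.]
coupler_socket 0.83 [0.6406 0.2252 0.0225] [234. 184.]
latch_pivot 0.64 [0.6044 0.2408 0.0482] [227. 196.]
latch_tip 0.4 [0.603  0.2412 0.1138] [222. 195.]
tumbler_mid 0.3 [0.6048 0.2399 0.0477] [228. 196.]
tumbler_mid 0.16 [0.6067 0.2432 0.1137] [221. 193.]
grease_tin 0.82 [ 0.7803  0.1776 -0.0032] [252. 137.]
spanner 0.89 [ 0.7798 -0.182   0.0003] [375. 134.]
side [ 0.4404 -0
[... 204 characters left out ...]
99  0.035 ] [421. 327.]
cover_mid 0.89 [0.8411 0.0444 0.0327] [408. 199.]
cover_mid 0.82 [ 0.7784 -0.0381  0.0304] [395. 228.]
cover_mid 0.75 [ 0.6717 -0.0525  0.0518] [356. 234.]
ball 0.7 [ 0.6671 -0.0521  0.0535] [354. 234.]
rest_top 0.6 [ 0.4936 -0.0263  0.0285] [282. 244.]
coupler_grip 0.9 [0.5302 0.2701 0.0257] [277. 161.]
coupler_socket 0.86 [0.6397 0.2293 0.0203] [318. 166.]
latch_pivot 0.49 [0.6037 0.2425 0.0478] [304. 158.]
latch_tip 0.48 [0.6043 0.2391 0.1129] [304. 141.]
tumbler_mid 0.67 [ 0.3671 -0.1785  0.0914] [232. 294.]
sanding_block 0.73 [ 0.3548  0.1705 -0.004 ] [220. 203.]
grease_tin 0.88 [0.7792 0.1783 0.0022] [370. 175.]
spanner 0.62 [ 0.7734 -0.18    0.0042] [411. 281.]
```

View pics/top0.png

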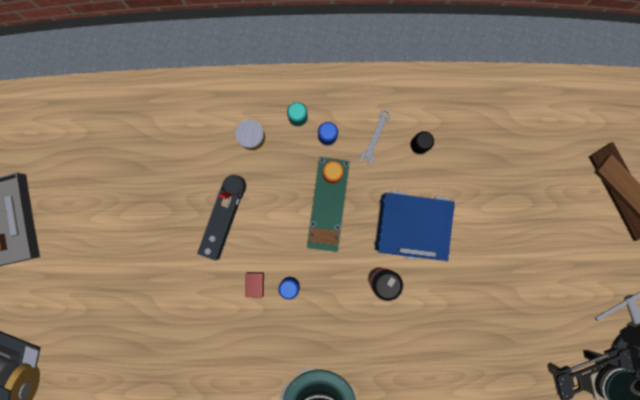

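View pics/side0.png

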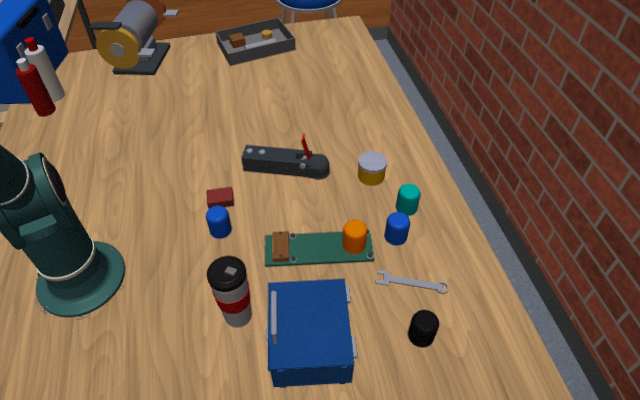

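Candidates for the cover, top view:
- orange (333,171), on the green stand: this is the one meant, by its colour and because it stands over the ball
- turquoise (297,113): look-alike
- blue (328,132) and blue (289,288): look-alikes
- black (422,142): look-alike

The lid handle is at (416,251), the coupler at (222,218) with its red lever up, and the tumbler at (387,284).

```bash
python3 - <<'E'
from h import *
np.set_printoptions(precision=4,suppress=True)
for c in('top','side'):
  p,d,W=cloud(c)
  if c=='side': save('crop1.png',p[170:310,240:460],3)
  def rect(n,m,zmin,zmax,cx,cy,r):
    k=m&(W[...,2]>zmin)&(W[...,2]<zmax)&(np.hypot(W[...,0]-cx,W[...,1]-cy)<r)
    q=W[k]
    if len(q)<5: print(c,n,len(q));return
    R=cv2.minAreaRect(q[:,:2].astype(np.float32)*1000)
    print(c,n,len(q),np.array(R[0]),np.array(R[1]),R[2],'z',np.median(q[:,2]))
  T=np.ones(d.shape,bool)
  hsv=cv2.cvtColor(p,cv2.COLOR_RGB2HSV)
  org=(hsv[...,0]>5)&(hsv[...,0]<20)&(hsv[...,1]>180)&(hsv[...,2]>120)
  rect('handle',T,.13,.155,.446,-.262,.065)
  rect('lid',T,.088,.103,.517,-.275,.14)
  rect('cover',org,.02,.1,.67,-.054,.06)
  rect('covertop',org,.075,.1,.67,-.054,.06)
  rect('plate',(hsv[...,0]>60)&(hsv[...,0]<90)&(hsv[...,1]>80),.005,.02,.6,-.04,.2)
  rect('timber',T,.026,.035,.49,-.026,.06)
  rect('tumbler',T,.17,.2,.37,-.178,.08)
  rect('coupler',T,.02,.06,.55,.262,.16)
E
```

```text
top handle 152 [ 442.7421 -262.4971] [90.747  10.9083] 80.8623275756836 z 0.14342074545489092
top lid 4249 [ 512.3103 -274.9418] [196.6408 173.2144] 81.1164321899414 z 0.09688651379528368
top cover 53 [659.6524 -52.2005] [49.7259 42.2838] 71.18941497802734 z 0.0778192589679827
top covertop 42 [660.3636 -52.4428] [49.7259 40.7811] 71.18941497802734 z 0.07912681021650259
top plate 1503 [578.421  -40.1381] [ 82.1427 256.3282] 80.930908203125 z 0.01232520066226006
top timber 375 [488.2303 -27.0364] [79.5488 39.9059] 80.919677734375 z 0.030303623599386764
top tumbler 772 [ 364.9325 -179.4959] [78.5701 74.8895] 88.05708312988281 z 0.18436687249311656
top coupler 1775 [550.5612 259.6096] [ 67.3041 246.0711] 70.33525848388672 z 0.052634508222026755
side handle 241 [ 444.3834 -265.2133] [94.9694 10.9755] 82.53315734863281 z 0.14340705605383464
side lid 7069 [ 495.0298 -272.9776] [194.8114 210.6445] 81.76062774658203 z 0.09692686033236675
side cover 442 [668.0367 -56.1604] [51.7345 51.4531] 33.473514556884766 z 0.08142901648479772
side covertop 332 [667.3354 -56.0223] [52.2613 50.1191] 43.40446853637695 z 0.08280114647283937
side plate 2060 [581.8306 -41.8634] [ 89.5289 262.0671] 80.69998931884766 z 0.01277011930955707
side timber 451 [490.3359 -24.2259] [85.6954 39.4084] 81.2173843383789 z 0.03104171204972861
side tumbler 1103 [ 367.0618 -180.068 ] [75.8681 77.2216] 10.3077392578125 z 0.1841973176317806
side coupler 1797 [550.7065 257.1675] [ 70.8621 245.8276] 70.08186340332031 z 0.04995889846849655
```

View pics/crop1.png

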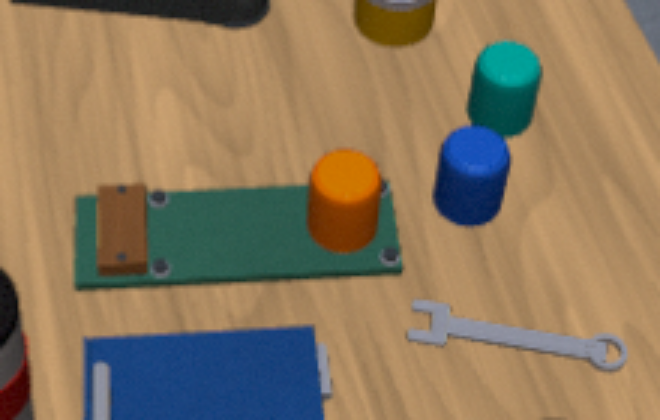

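The crop confirms the orange cover at side pixel (355,236), over the ball end of the green plate. Next I check whether the arm can follow the lid while tilting.

```bash
cat >> h.py <<'E'
YB=-0.155; HINGE=np.array([0.5905,-0.2865,0.0905])
def Rz(a): c,s=np.cos(a),np.sin(a); return np.array([[c,-s,0],[s,c,0],[0,0,1]])
def Ry(a): c,s=np.cos(a),np.sin(a); return np.array([[c,0,s],[0,1,0],[-s,0,c]])
def lidpose(th,T,depth=0.013,back=0.,flip=1):
    bar=HINGE+Rz(YB)@Ry(th)@np.array([-.148,0,.048])
    R=Rz(YB)@Ry(T)@down(0 if flip>0 else np.pi)
    return bar+R[:,2]*(depth-back),R
E
python3 - <<'E'
from h import *
np.set_printoptions(precision=3,suppress=True)
for f in(1,-1):
  p,R=lidpose(0,0,back=.1,flip=f);print(f,solver.inverse_kinematics(p,R))
  for th,T in[(0,0),(.5,.35),(1.,.7),(1.3,.85),(1.3,1.0),(1.3,1.2),(1.45,1.1),(1.45,1.25)]:
    for b in (0,.08):
      p,R=lidpose(th,T,back=b,flip=f);print(f,th,T,b,p,solver.inverse_kinematics(p,R))
E
```

```text
1 [ 0.86   0.248 -0.453  1.867  0.124  1.054  0.203]
1 0 0 0 [ 0.444 -0.264  0.126] [ 0.847  0.377 -0.454  1.964  0.217  0.848  0.122]
1 0 0 0.08 [ 0.444 -0.264  0.206] [ 0.858  0.27  -0.454  1.89   0.138  1.012  0.19 ]
1 0.5 0.35 0 [ 0.481 -0.269  0.191] [ 0.642  0.547 -0.349  1.566  0.234  1.415  0.076]
1 0.5 0.35 0.08 [ 0.508 -0.274  0.267] [ 0.618  0.529 -0.346  1.415  0.217  1.577  0.094]
1 1.0 0.7 0 [ 0.543 -0.279  0.231] None
1 1.0 0.7 0.08 [ 0.594 -0.287  0.292] None
1 1.3 0.85 0 [ 0.587 -0.286  0.237] None
1 1.3 0.85 0.08 [ 0.647 -0.295  0.29 ] None
1 1.3 1.0 0 [ 0.586 -0.286  0.239] None
1 1.3 1.0 0.08 [ 0.653 -0.296  0.282] None
1 1.3 1.2 0 [ 0.585 -0.286  0.241] None
1 1.3 1.2 0.08 [ 0.659 -0.297  0.27 ] None
1 1.45 1.1 0 [ 0.609 -0.289  0.237] None
1 1.45 1.1 0.08 [ 0.679 -0.3    0.274] None
1 1.45 1.25 0 [ 0.608 -0.289  0.239] None
1 1.45 1.25 0.08 [ 0.683 -0.301  0.264] None
-1 [ 0.412  0.206  0.067  1.895 -0.016  1.041 -2.81 ]
-1 0 0 0 [ 0.444 -0.264  0.126] [ 0.341  0.329  0.155  1.996 -0.068  0.821 -2.762]
-1 0 0 0.08 [ 0.444 -0.264  0.206] [ 0.398  0.227  0.084  1.919 -0.023  0.997 -2.804]
-1 0.5 0.35 0 [ 0.481 -0.269  0.191] [ 0.263  0.515  0.189  1.595  0.005  1.376 -2.855]
-1 0.5 0.35 0.08 [ 0.508 -0.274  0.267] [ 0.277  0.497  0.163  1.443  0.017  1.544 -2.866]
-1 1.0 0.7 0 [ 0.543 -0.279  0.231] None
-1 1.0 0.7 0.08 [ 0.594 -0.287  0.292] None
-1 1.3 0.85 0 [ 0.587 -0.286  0.237] None
-1 1.3 0.85 0.08 [ 0.647 -0.295  0.29 ] None
-1 1.3 1.0 0 [ 0.586 -0.286  0.239] None
-1 1.3 1.0 0.08 [ 0.653 -0.296  0.282] None
-1 1.3 1.2 0 [ 0.585 -0.286  0.241] None
-1 1.3 1.2 0.08 [ 0.659 -0.297  0.27 ] None
-1 1.45 1.1 0 [ 0.609 -0.289  0.237] None
-1 1.45 1.1 0.08 [ 0.679 -0.3    0.274] None
-1 1.45 1.25 0 [ 0.608 -0.289  0.239] None
-1 1.45 1.25 0.08 [ 0.683 -0.301  0.264] None
```

```bash
python3 - <<'E'
from h import *
np.set_printoptions(precision=3,suppress=True)
def st(n): s=env.sense();print(n,round(s['t'],2),s['ee_pos'],s['wrist_force'],round(s['gripper_width'],4),round(s['grasp_force'],1))
p,R=lidpose(0,0,back=.1);env.reach(p,R);st('above')
p,R=lidpose(0,0);env.movel(p,R,rate=.25)
effector.grasp(25);st('grip')
for th in np.linspace(.1,.8,7):
  p,R=lidpose(th,.5*th);env.movel(p,R,rate=.2)
st('open')
a,_,_=cloud('side');save('open1.png',a)
effector.release();st('rel')
p,R=lidpose(.8,.4,back=.07);env.movel(p,R,rate=.3);st('back')
E
```

```text
above 3.28 [ 0.444 -0.265  0.225] [0.419 0.15  0.629] 0.0915 0.0
grip 5.18 [ 0.444 -0.264  0.125] [ 0.483  0.6   -0.453] 0.0003 0.0
open 6.93 [ 0.517 -0.275  0.217] [-0.21   0.567 -0.057] 0.0006 0.0
rel 8.36 [ 0.518 -0.275  0.218] [-0.284  0.346 -0.561] 0.092 0.0
back 8.74 [ 0.545 -0.279  0.284] [ 0.434 -0.027 -1.013] 0.0919 0.0
```

View pics/open1.png

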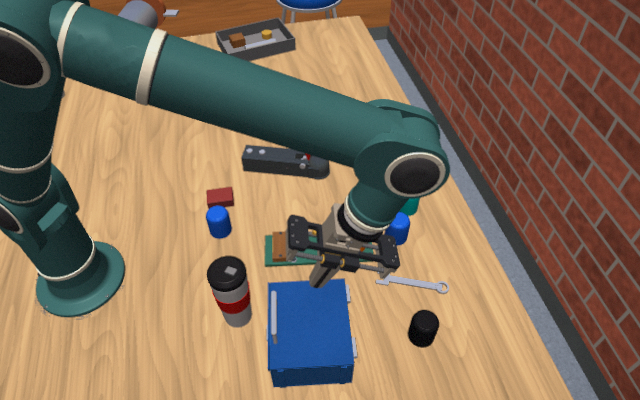

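The fingers shut to zero width and the lid is still down: the bar was missed. I'll retry deeper and look from close by.

```bash
python3 - <<'E'
from h import *
np.set_printoptions(precision=3,suppress=True)
def st(n): s=env.sense();print(n,round(s['t'],2),s['ee_pos'],s['wrist_force'],round(s['gripper_width'],4),round(s['grasp_force'],1))
p,R=lidpose(0,0,back=.06);env.reach(p,R)
p,R=lidpose(0,0,depth=.021);env.movel(p,R,rate=.2);st('down')
a,_,W=cloud('side')
effector.grasp(25);st('grip')
b,_,W2=cloud('side')
save('g.png',np.hstack([a[200:360,200:400],b[200:360,200:400]]),2)
print(project('side',env.sense()['ee_pos']),env.sense()['tcp_rot'])
E
```

```text
down 9.97 [ 0.446 -0.263  0.118] [ 0.251 -0.584 -0.464] 0.0918 0.0
grip 11.25 [ 0.445 -0.264  0.118] [ 4.274 -0.817 -2.49 ] 0.0092 25.0
[[274.091 316.986]] [[ 0.154  0.988  0.002]
 [ 0.988 -0.154 -0.001]
 [-0.     0.002 -1.   ]]
```

View pics/g.png

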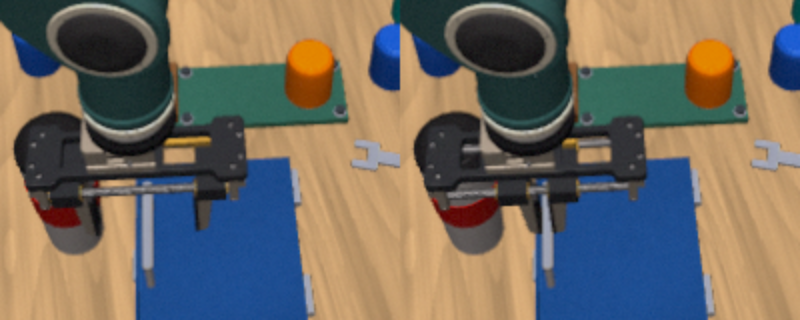

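```bash
cat >> h.py <<'E'
def st(n): s=env.sense();print(n,round(s['t'],2),s['ee_pos'].round(3) if hasattr(s['ee_pos'],'round') else s['ee_pos'],np.round(s['wrist_force'],1),round(s['gripper_width'],4),round(s['grasp_force'],1))
def B(x,y,z): # box point: x,y from hinge in box axes, z world
    return np.array([HINGE[0],HINGE[1],0])+Rz(YB)@np.array([x,y,z])
def bestdown(p,yaw):
    c=[(abs(q[6]),k) for k in(0,1) if (q:=solver.inverse_kinematics(p,down(yaw+k*np.pi))) is not None]
    return down(yaw+min(c)[1]*np.pi)
E
python3 - <<'E'
from h import *
for th in np.linspace(.1,.75,6):
  p,R=lidpose(th,.55*th,depth=.021);env.movel(p,R,rate=.15)
st('open')
effector.release();st('rel')
p,R=lidpose(.75,.41,back=.08);env.movel(p,R,rate=.3);st('back')
a,_,W=cloud('side');save('l75.png',a)
env.movel(env.sense()['ee_pos']+np.array([-.02,.0,.06]),rate=.3)
effector.grasp(10)
p=B(-.17,-.01,.29);R=bestdown(p,YB+np.pi/2);env.reach(p,R);st('front')
E
```

```text
open 12.97 [ 0.507 -0.273  0.206] [0.2 0.2 0. ] 0.0002 0.0
rel 14.34 [ 0.508 -0.274  0.207] [-0.4  0.1 -0.2] 0.0915 0.0
back 14.78 [ 0.543 -0.279  0.289] [-0.9  0.7 -0.6] 0.0918 0.0
front 17.75 [ 0.422 -0.27   0.29 ] [-0.2 -0.1 -0.3] 0.0003 0.0
```

View pics/l75.png

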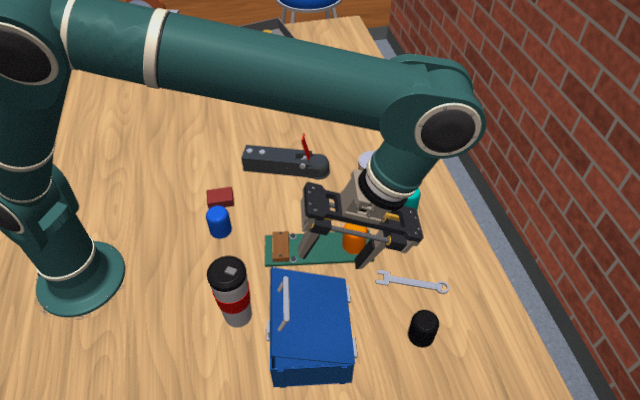

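```bash
python3 - <<'E'
from h import *
np.set_printoptions(precision=3,suppress=True)
e=env.sense()['ee_pos']
for c in('side','top'):
  p,d,W=cloud(c)
  r=np.hypot(W[...,0]-e[0],W[...,1]-e[1]);k=(r<.045)&(W[...,2]>.2)
  q=W[k];print(c,len(q)); 
  if len(q): print(np.percentile(q[:,2],[0,1,5,20]), q[np.argsort(q[:,2])[:6]])
  # lid
  L=(W-HINGE)@Rz(YB); m=(L[...,0]>-.15)&(L[...,0]<-.02)&(abs(L[...,1])<.085)&(W[...,2]>.09)&(W[...,2]<.2)
  hsv=cv2.cvtColor(p,cv2.COLOR_RGB2HSV); m&=(hsv[...,0]>100)&(hsv[...,0]<125)&(hsv[...,1]>120)
  q=L[m];
  for _ in range(3):
    co=np.polyfit(q[:,0],q[:,2],1); q=q[abs(q[:,2]-np.polyval(co,q[:,0]))<.004]
  print('lid angle',np.arctan(-co[0]),co,len(q))
  if c=='side': save('tip.png',p[120:380,180:420],2.3)
E
```

```text
side 9967
[0.381 0.409 0.424 0.501] [[ 0.422 -0.289  0.381]
 [ 0.421 -0.289  0.382]
 [ 0.419 -0.289  0.382]
 [ 0.41  -0.297  0.396]
 [ 0.407 -0.297  0.396]
 [ 0.411 -0.298  0.397]]
lid angle 0.36551941961156037 [-0.383  0.007] 4813
top 3942
[0.404 0.423 0.467 0.55 ] [[ 0.448 -0.281  0.404]
 [ 0.451 -0.272  0.407]
 [ 0.453 -0.245  0.408]
 [ 0.448 -0.281  0.409]
 [ 0.45  -0.238  0.412]
 [ 0.454 -0.246  0.412]]
lid angle 0.3647558514003545 [-0.382  0.007] 2659
```

View pics/tip.png

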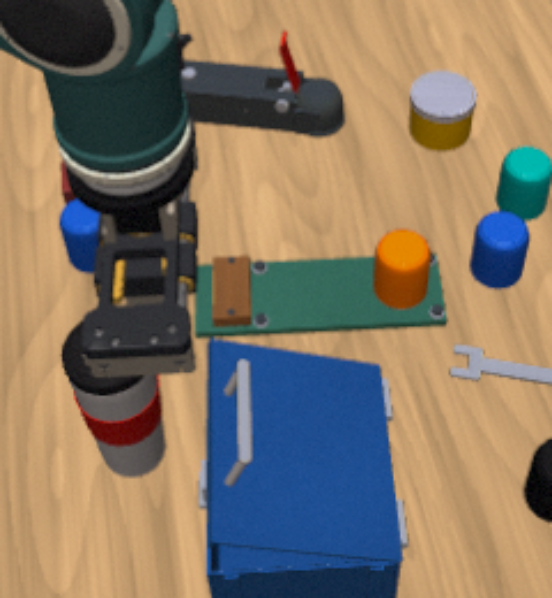

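```bash
python3 - <<'E'
from h import *
print('open1 tip expect',project('side',[[.517,-.275,.217],[.517,-.275,.235]]))
d=Rz(YB)@[.055,0,0]
print('g far finger expect',project('side',[np.array([.446,-.263,.118])+d,np.array([.446,-.263,.138])+d]))
i=cv2.imread('pics/open1.png');cv2.imwrite('pics/o.png',cv2.resize(i[210:310,270:370],None,fx=5,fy=5))
E
```

```text
open1 tip expect [[309.92364018 288.65159206]
 [309.72032165 283.35284938]]
g far finger expect [[302.2787475  315.04409752]
 [301.94439548 310.0745655 ]]
```

View pics/o.png

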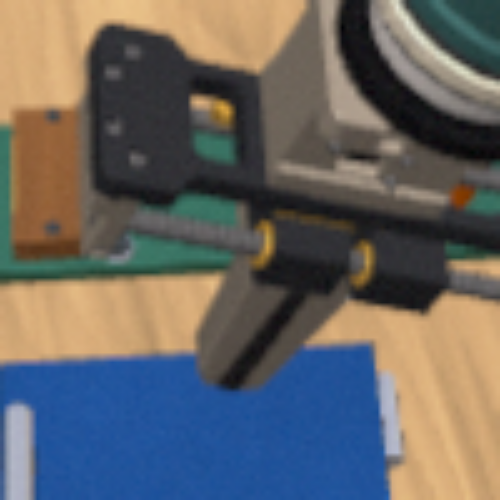

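Lid stands at 0.365 rad by itself after the fingers slipped off the bar. I'll swing it up with the shut fingers under the front edge, tool tilted forward.

```bash
python3 - <<'E'
from h import *
np.set_printoptions(precision=3,suppress=True)
T=-.5;f=np.array([np.sin(-T),-np.cos(T)]);n=np.array([np.cos(T),np.sin(-T)])
def tip(th,gap=.010,over=.022):
  e=np.array([-.160*np.cos(th),.0905+.160*np.sin(th)])
  q=e-n*gap+f*over;return B(q[0],-.07,q[1])
best=None
for k in(1,-1):
  R=Rz(YB)@Ry(T)@down(k*np.pi/2)
  ok=True;js=[]
  for th in(.365,.7,1.0,1.4,1.5):
    q=solver.inverse_kinematics(tip(th),R);js.append(None if q is None else np.array(q));print(k,th,tip(th),q)
  if all(j is not None for j in js): best=k if best is None or abs(js[0][6])<best[1] else best; best=(k,abs(js[0][6])) if not isinstance(best,tuple) else best
print(best)
if best:
  k=best[0];R=Rz(YB)@Ry(T)@down(k*np.pi/2)
  F=Rz(YB)@[f[0],0,f[1]]
  p0=tip(.365,gap=.03)
  env.reach(p0-F*.09,R);st('a')
  env.movel(p0,R,rate=.2);st('b')
  for th in np.append(np.linspace(.4,1.45,8),1.5):
    env.movel(tip(th),R,rate=.15)
    if th>1.4 or th<.6: st(th)
  env.movel(B(-.12,-.07,.26),R,rate=.25);st('away')
  p,d,W=cloud('side');save('lidup.png',p)
E
```

```text
1 0.365 [ 0.434 -0.333  0.124] [ 1.604  0.42  -0.959  2.216  0.253  0.255  1.947]
1 0.7 [ 0.461 -0.337  0.169] [ 1.251  0.246 -0.574  2.152 -0.354  0.374  2.44 ]
1 1.0 [ 0.496 -0.343  0.201] [ 1.183  0.241 -0.551  2.063 -0.267  0.446  2.305]
1 1.4 [ 0.555 -0.352  0.224] [ 1.171  0.316 -0.637  1.928 -0.047  0.5    2.053]
1 1.5 [ 0.57  -0.354  0.226] [ 1.161  0.343 -0.654  1.895  0.009  0.51   1.994]
-1 0.365 [ 0.434 -0.333  0.124] [ 0.976  0.255 -0.227  2.25  -0.792  0.315 -0.239]
-1 0.7 [ 0.461 -0.337  0.169] [ 0.879  0.198 -0.158  2.174 -0.613  0.413 -0.474]
-1 1.0 [ 0.496 -0.343  0.201] [ 0.852  0.199 -0.178  2.082 -0.477  0.471 -0.656]
-1 1.4 [ 0.555 -0.352  0.224] [ 0.807  0.254 -0.202  1.95  -0.344  0.516 -0.84 ]
-1 1.5 [ 0.57  -0.354  0.226] [ 0.794  0.275 -0.207  1.917 -0.316  0.522 -0.878]
(-1, np.float64(0.2388617800928803))
a 18.75 [ 0.375 -0.324  0.194] [-0.9 -0.5  0.3] 0.0008 0.0
b 19.35 [ 0.417 -0.33   0.114] [0.  0.5 0.3] 0.0008 0.0
0.4 19.67 [ 0.437 -0.334  0.13 ] [-0.5  0.2 -0.2] 0.0001 0.0
0.55 19.98 [ 0.446 -0.335  0.15 ] [-0.1 -0.3 -0.8] 0.0004 0.0
1.45 21.82 [ 0.562 -0.353  0.224] [-0.2  0.3 -0.8] 0.0002 0.0
1.5 22.07 [ 0.57  -0.354  0.226] [ 0.4  0.7 -0.2] 0.0001 0.0
away 22.68 [ 0.462 -0.337  0.261] [0.1 0.4 0. ] 0.0003 0.0
```

```bash
cat >> h.py <<'E'
def lidcheck():
    for c in('side','top'):
        p,d,W=cloud(c);L=(W-np.array([HINGE[0],HINGE[1],0]))@Rz(YB)
        hsv=cv2.cvtColor(p,cv2.COLOR_RGB2HSV)
        m=(hsv[...,0]>100)&(hsv[...,0]<125)&(hsv[...,1]>120)&(L[...,0]>-.2)&(L[...,0]<.12)&(abs(L[...,1])<.11)
        m&=L[...,2]>.098
        q=L[m]
        print(c,len(q))
        if len(q)>20:
            a=q[:,[0,2]]-[0,.0905]; r=np.hypot(*a.T); th=np.arctan2(a[:,1],-a[:,0]); k=r>.06
            print(' angle pct',np.percentile(th[k],[10,50,90]).round(3),'z max',np.percentile(q[:,2],99).round(3), 'r',r.max().round(3))
E
python3 - <<'E'
from h import *
lidcheck();print(env.sense()['t'])
E
```

```text
side 6105
 angle pct [0.407 0.429 0.469] z max 0.155 r 0.434
top 3762
 angle pct [0.39  0.419 0.46 ] z max 0.156 r 0.167
22.8333
```

```bash
python3 - <<'E'
from h import *
np.set_printoptions(precision=3,suppress=True)
p,R=lidpose(.75,.41,back=.08);p=np.array([.543,-.279,.289])
for o in(0,.01,.02): print(o,project('side',[p+R@[a,s*b,-o] for s in(-1,1) for a in (-.01,.01) for b in(.046,.064)]).round(1).tolist())
i=cv2.imread('pics/l75.png');cv2.imwrite('pics/z.png',cv2.resize(i[180:290,280:400],None,fx=5,fy=5,interpolation=cv2.INTER_CUBIC))
s=env.sense();e,Rt=np.array(s['ee_pos']),np.array(s['tcp_rot'])
for c in('side','top'):
  _,_,W=cloud(c);L=(W-e)@Rt;m=(abs(L[...,0])<.02)&(abs(L[...,1])<.03)&(L[...,2]>-.09)&(L[...,2]<.03)
  print(c,m.sum(),np.sort(L[m][:,2])[-8:])
E
```

```text
0 [[299.5, 265.7], [289.3, 263.7], [299.1, 255.7], [289.0, 253.7], [349.5, 275.1], [358.9, 276.9], [348.4, 265.4], [357.6, 267.2]]
0.01 [[301.7, 262.4], [291.4, 260.4], [301.3, 252.4], [291.2, 250.4], [352.1, 272.1], [361.5, 273.9], [350.9, 262.3], [360.2, 264.1]]
0.02 [[304.0, 259.1], [293.6, 257.0], [303.5, 249.1], [293.3, 247.0], [354.7, 268.9], [364.2, 270.8], [353.4, 259.1], [362.8, 261.0]]
side 564 [-0.025 -0.024 -0.024 -0.024 -0.023 -0.023 -0.023 -0.021]
top 190 [-0.026 -0.026 -0.026 -0.025 -0.024 -0.024 -0.024 -0.024]
```

View pics/z.png

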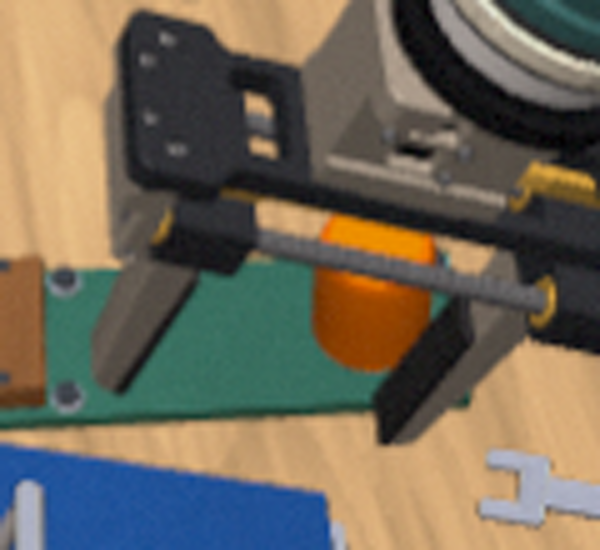

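The picture and depth both show that the real fingertips end about 22 mm behind the reported TCP. That explains both misses. I'll compensate for it and push again.

```bash
cat >> h.py <<'E'
OFF=.022  # real tips lie this far behind the reported TCP
def C(p,R): return np.asarray(p)+OFF*R[:,2]   # command for a real tip position
E
python3 - <<'E'
from h import *
np.set_printoptions(precision=4,suppress=True)
s=env.sense();e,Rt=np.array(s['ee_pos']),np.array(s['tcp_rot'])
_,_,W=cloud('side');L=(W-e)@Rt;m=(abs(L[...,0])<.03)&(abs(L[...,1])<.04)&(L[...,2]>-.06)&(L[...,2]<.03)
print('tip lateral',L[m].min(0),L[m].max(0))
T=-.5;f=np.array([np.sin(-T),-np.cos(T)]);n=np.array([np.cos(T),np.sin(-T)])
def tip(th,gap=.010,over=.022):
  e=np.array([-.160*np.cos(th),.0905+.160*np.sin(th)])
  q=e-n*gap+f*over;return C(B(q[0],-.07,q[1]),R)
R=Rz(YB)@Ry(T)@down(-np.pi/2);F=R[:,2]
p0=tip(.365,gap=.03)
env.movel(p0-F*.08,R,rate=.3)
env.movel(p0,R,rate=.25);st('b')
for th in np.append(np.linspace(.4,1.45,8),1.5):
    env.movel(tip(th),R,rate=.2)
    if th>1.4 or th<.6: st(th)
env.movel(B(-.12,-.07,.26),R,rate=.3)
lidcheck();st('end')
E
```

```text
tip lateral [-0.0091 -0.0146 -0.06  ] [ 0.0112  0.0167 -0.0224]
b 24.07 [ 0.428 -0.332  0.095] [-0.1 -0.4  0.4] 0.0005 0.0
0.4 24.35 [ 0.447 -0.336  0.112] [ 0.5  1.3 -0.3] 0.0004 0.0
0.55 24.62 [ 0.457 -0.337  0.132] [ 0.4 -0.1  0.3] 0.0003 0.0
1.45 26.22 [ 0.572 -0.354  0.206] [-0.3  0.6 -0.2] 0.0003 0.0
1.5 26.47 [ 0.58  -0.356  0.206] [-0.7  0.6 -0.7] 0.0005 0.3
side 1013
 angle pct [1.532 1.565 1.588] z max 0.258 r 0.42
top 442
 angle pct [1.519 1.543 1.558] z max 0.258 r 0.169
end 27.16 [ 0.462 -0.337  0.26 ] [-0.2 -0.   0.4] 0.0007 0.0
```

```bash
python3 - <<'E'
from h import *
c=np.array([.669,-.0545]);ys=-.157+np.pi/2
effector.release()
p=np.array([*c,.17]);R=bestdown(p,ys)
env.movel(B(-.16,-.03,.30),rate=.4)
env.reach(C(p,R),R);st('above')
env.movel(C([*c,.039],R),R,rate=.2);st('down')
effector.grasp(18);st('grip')
env.movel(C([*c,.145],R),R,rate=.2);st('lift')
E
```

```text
above 30.93 [ 0.669 -0.056  0.148] [ 0.  -1.   0.9] 0.092 0.0
down 31.73 [ 0.67  -0.055  0.018] [-0.3 -0.3  0.7] 0.0919 0.0
grip 32.33 [ 0.669 -0.054  0.017] [-0.6  1.8  2.6] 0.0586 18.0
lift 33.02 [ 0.668 -0.055  0.122] [-0.3  0.5 -0.3] 0.0588 18.0
```

```bash
python3 - <<'E'
from h import *
R=np.array(env.sense()['tcp_rot'])
env.movel(C(B(-.085,.243,.145),R),R,rate=.3)
env.movel(C(B(-.08,0,.145),R),R,rate=.3)
env.movel(C(B(-.08,0,.0335),R),R,rate=.2);st('in')
effector.release();st('rel')
env.movel(C(B(-.08,0,.285),R),R,rate=.35);st('up')
p,d,W=cloud('top');L=(W-np.array([HINGE[0],HINGE[1],0]))@Rz(YB)
h=cv2.cvtColor(p,cv2.COLOR_RGB2HSV);m=(h[...,0]>5)&(h[...,0]<20)&(h[...,1]>180)&(abs(L[...,0]+.08)<.08)&(abs(L[...,1])<.1)
print('cover in box',m.sum(),np.median(L[m],0) if m.sum() else '')
lidcheck()
E
```

```text
in 35.26 [ 0.512 -0.273  0.012] [ 0.6 -0.2 -0.7] 0.0588 18.0
rel 35.91 [ 0.511 -0.274  0.012] [0.4 0.7 0.7] 0.0921 0.0
up 36.77 [ 0.51  -0.273  0.261] [ 0.1  0.9 -1.1] 0.0916 0.0
cover in box 5 [-0.0859828   0.02795161  0.04207659]
side 1034
 angle pct [1.53  1.565 1.588] z max 0.406 r 0.392
top 488
 angle pct [1.366 1.538 1.556] z max 0.628 r 0.57
```

```bash
python3 - <<'E'
from h import *
R=np.array(env.sense()['tcp_rot'])
def bar(th): v=Ry(th)@np.array([-.148,0,.048]);return v[0],v[2]+.0905
effector.grasp(10)
env.movel(C(B(.085,0,.29),R),R,rate=.35)
env.movel(C(B(.085,0,.225),R),R,rate=.3)
for th in np.linspace(1.5,.45,7):
  x,z=bar(th);env.movel(C(B(x+.0155,0,z-.014),R),R,rate=.17)
st('pushed')
x,z=bar(.45)
env.movel(C(B(x+.02,0,z+.025),R),R,rate=.3)
x2,z2=bar(.4)
env.movel(C(B(x2-.003,0,z2+.02),R),R,rate=.3)
for th in(.25,.1,0.,-.02):
  x,z=bar(th);env.movel(C(B(x,0,z+.0045),R),R,rate=.12)
st('pressed')
env.movel(C(B(-.145,0,.23),R),R,rate=.35)
effector.release();lidcheck();st('end')
E
```

```text
pushed 41.45 [ 0.495 -0.272  0.162] [ 0.4 -0.1  0.7] 0.0002 0.0
pressed 43.31 [ 0.447 -0.265  0.122] [-2.2  2.9 24.5] 0.0004 12.3
side 1667
 angle pct [0.058 0.082 0.123] z max 0.102 r 0.36
top 1079
 angle pct [0.067 0.098 0.146] z max 0.358 r 0.408
end 45.19 [ 0.447 -0.264  0.208] [-0.8 -0.2 -0.3] 0.0918 0.0
```

```bash
cat >> h.py <<'E'
from scipy.optimize import least_squares
def ballfit(g=(.667,-.0535)):
    out=[]
    for c in('side','top'):
        _,_,W=cloud(c);k=(np.hypot(W[...,0]-g[0],W[...,1]-g[1])<.03)&(W[...,2]>.055)&(W[...,2]<.09);q=W[k]
        r=least_squares(lambda v:np.hypot(np.hypot(q[:,0]-v[0],q[:,1]-v[1]),q[:,2]-v[2])-.025,[*g,.054],loss='soft_l1',f_scale=.002)
        print('ball',c,len(q),r.x.round(4));out.append(r.x)
    return np.array(out)
def couplerfit(g,yaw,dz=0.):
    """g: grip estimate xy; fit top outline model (channel strip + head disc) by centring"""
    for c in('side','top'):
        _,_,W=cloud(c);L=(W-np.array([g[0],g[1],0]))@Rz(yaw)
        top=(L[...,2]>.044+dz)&(L[...,2]<.060+dz)&(abs(L[...,1])<.06)
        ch=L[top&(L[...,0]>-.13)&(L[...,0]<.06)]
        hd=L[top&(L[...,0]>.085)&(L[...,0]<.17)]
        xs=np.arange(-.09,.05,.014);mid=[]
        for x in xs:
            s=ch[(ch[:,0]>=x)&(ch[:,0]<x+.014)]
            if len(s)>8: mid.append((x+.007,(s[:,1].min()+s[:,1].max())/2,np.ptp(s[:,1])))
        mid=np.array(mid)
        if len(mid)>2: co=np.polyfit(mid[:,0],mid[:,1],1);print(c,'dyaw',co[0].round(4),'y0',co[1].round(4),'w',np.median(mid[:,2]).round(4))
        print(c,'tail x',np.percentile(ch[:,0],.5).round(4) if len(ch) else None,'head n',len(hd),'nose',np.percentile(hd[:,0],99.5).round(4) if len(hd) else None,'head ymid',((hd[:,1].min()+hd[:,1].max())/2).round(4) if len(hd) else None)
E
python3 - <<'E'
from h import *
ballfit();couplerfit((.530,.268),-.36);print(env.sense()['t'])
E
```

```text
ball side 300 [ 0.6677 -0.0522  0.0549]
ball top 251 [ 0.6663 -0.0548  0.0542]
side tail x 0.0181 head n 223 nose 0.142 head ymid -0.0027
top dyaw 0.0105 y0 -0.0002 w 0.0553
top tail x -0.0997 head n 294 nose 0.1398 head ymid -0.0007
45.3917
```

```bash
python3 - <<'E'
from h import *
g=np.array([.530,.268]);R=bestdown(np.array([*g,.12]),-.35+np.pi/2)
env.movel(env.sense()['ee_pos']+np.array([0,.0,.07]),rate=.4)
env.reach(C([*g,.11],R),R);st('above')
env.movel(C([*g,.010],R),R,rate=.2)
effector.grasp(55);st('grip')
env.movel(C([*g,.110],R),R,rate=.2);st('lift')
ang=-.157-(-.35);R2=Rz(ang)@R
t=np.array([.5534,-.0355])
env.movel(C([*t,.110],R2),R2,rate=.3);st('hover')
couplerfit(t,-.157,dz=.1)
for c in('top',):
  for n in('coupler_socket','latch_tip','latch_pivot'):
    print(n,[(round(r['score'],2),np.round(r['at'],4)) for r in tip_of(c,n)[:2]])
E
```

```text
above 47.77 [0.531 0.267 0.088] [ 0.8  0.1 -0.3] 0.0916 0.0
grip 49.05 [ 0.53   0.269 -0.011] [1.  3.1 3.2] 0.0556 55.0
lift 49.7 [0.528 0.267 0.086] [-0.6 -1.1 -9. ] 0.0557 55.0
hover 50.87 [ 0.553 -0.034  0.087] [ 0.1  0.  -8.1] 0.0557 55.0
side dyaw -0.0197 y0 -0.0009 w 0.0565
side tail x -0.0987 head n 317 nose 0.1395 head ymid -0.0013
top tail x None head n 320 nose 0.1386 head ymid -0.001
coupler_socket [(0.66, array([ 0.6674, -0.056 ,  0.1194])), (0.17, array([ 0.3653, -0.1786,  0.0904]))]
latch_tip [(0.59, array([ 0.6314, -0.0451,  0.2103]))]
latch_pivot [(0.39, array([ 0.6303, -0.0443,  0.1455]))]
```

```bash
python3 - <<'E'
from h import *
R2=Rz(-.157+.35)@bestdown(np.array([.53,.268,.12]),-.35+np.pi/2)
R2=np.array(R2)
if R2[:,0]@np.array(env.sense()['tcp_rot'])[:,0]<0: R2=R2@np.diag([-1,-1,1])
t=np.array([.5534,-.0355,0])+Rz(-.157)@[.0005,.0007,0]
for z in(.085,.07,.06,.05,.044,.040):
  env.movel(C([t[0],t[1],z],R2),R2,rate=.1);st(z)
  f=env.sense()['wrist_force'][2]
  if f>12: print('contact');break
E
```

```text
0.085 51.52 [ 0.554 -0.035  0.063] [-0.1 -0.2 -9.1] 0.0556 55.0
0.07 51.82 [ 0.554 -0.035  0.048] [ 0.   0.5 -7.8] 0.0556 55.0
0.06 52.07 [ 0.554 -0.035  0.038] [-0.2 -0.1 -8.4] 0.0554 55.0
0.05 52.32 [ 0.554 -0.035  0.028] [ 0.1 -0.7 -8.3] 0.0558 55.0
0.044 52.57 [ 0.554 -0.035  0.022] [-0.  -0.5 -7.6] 0.0557 55.0
0.04 52.82 [ 0.555 -0.035  0.019] [ 0.3  1.1 -3.6] 0.0556 55.0
```

```bash
python3 - <<'E'
from h import *
s=env.sense();R=np.array(s['tcp_rot']);e=np.array(s['ee_pos'])
env.movel(np.array([e[0],e[1],e[2]-.0025]),rate=.05);st('seat')
if env.sense()['wrist_force'][2]<-2: env.movel(np.array([e[0],e[1],e[2]-.004]),rate=.05);st('seat2')
effector.release();st('rel')
env.movel(np.array([e[0],e[1],.16]),rate=.3);
effector.grasp(10)
piv=np.array([.667,-.0535,.076])+Rz(-.157)@[-.04,0,0]
def P(th,dx=0): 
  return C(piv+Rz(-.157)@[-.066*np.cos(th)+.0165*np.sin(th)+.010+dx,0,.066*np.sin(th)+.0165*np.cos(th)],R)
a=P(1.25,.03);env.movel([a[0],a[1],.175],rate=.35)
env.movel(a,rate=.3);st('front')
_,_,W=cloud('top');L=(W-np.array([.667,-.0535,0]))@Rz(-.157)
k=(np.hypot(L[...,0],L[...,1])<.03)&(L[...,2]>.05)&(L[...,2]<.1);print('head top z',k.sum(),np.percentile(L[k][:,2],[50,95]) if k.sum() else '')
E
```

```text
seat 53.07 [ 0.555 -0.035  0.018] [-7.8  0.7 14.8] 0.0559 55.0
rel 53.75 [ 0.555 -0.035  0.016] [0.3 0.1 0.4] 0.0917 0.0
front 56.52 [ 0.66  -0.052  0.121] [1.  0.1 1.1] 0.0002 0.0
head top z 0
```

```bash
python3 - <<'E'
from h import *
R=np.array(env.sense()['tcp_rot'])
piv=np.array([.667,-.0535,.076])+Rz(-.157)@[-.04,0,0]
def P(th,dx=0,dz=0): 
  return C(piv+Rz(-.157)@[-.066*np.cos(th)+.0165*np.sin(th)+.010+dx,0,.066*np.sin(th)+.0165*np.cos(th)+dz],R)
for th in(1.2,.95,.7,.45,.2,0.,-.04): env.movel(P(th),R,rate=.15)
st('pressed')
env.movel(P(0,0,.1),R,rate=.4);env.movel(P(0,-.17,.2),R,rate=.5);st('up')
for c in('top','side'):
  p,_,W=cloud(c);L=(W-piv)@Rz(-.157);h=cv2.cvtColor(p,cv2.COLOR_RGB2HSV)
  m=((h[...,0]<6)|(h[...,0]>172))&(h[...,1]>150)&(h[...,2]>80)&(abs(L[...,1])<.03)&(abs(L[...,0])<.12)&(L[...,2]>-.02)
  print(c,m.sum(),np.percentile(L[m],[2,50,98],axis=0).round(4).tolist() if m.sum() else '')
  k=(np.hypot(L[...,0]-.04,L[...,1])<.02)&(abs(L[...,2])<.03);print('head z',np.median(L[k][:,2])+.076 if k.sum() else None)
  if c=='side': save('fin.png',p[170:340,230:430],4)
print(env.sense()['t'])
E
```

```text
pressed 58.51 [ 0.574 -0.039  0.071] [-2.3 -0.9 18. ] 0.0008 9.0
up 59.48 [ 0.403 -0.012  0.27 ] [ 0.9 -0.3 -0.5] 0.0007 0.0
top 244 [[-0.0783, -0.0112, 0.0106], [-0.0418, -0.0003, 0.0171], [-0.0046, 0.0106, 0.0226]]
head z 0.08147607997782191
side 300 [[-0.0762, -0.0118, 0.0053], [-0.0392, -0.0001, 0.0161], [0.0002, 0.0218, 0.0201]]
head z 0.08254762066795146
59.575
```

View pics/fin.png

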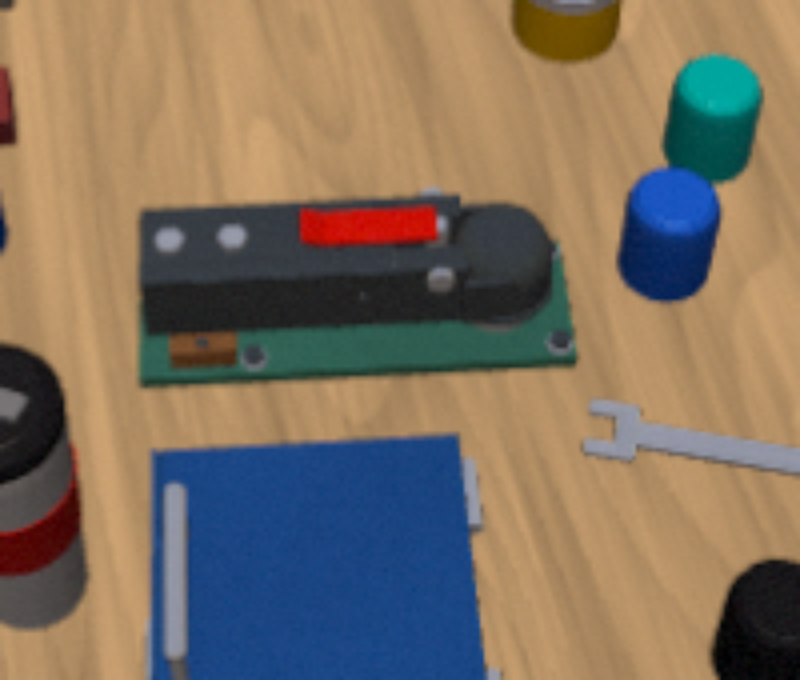

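The coupler is home, with its head top at 82 mm. The red lever lies flat at crop (370,225), the tail is on the timber, and the lid is shut at (310,560).

```bash
python3 -c "
from h import *
print(workorder.finish_job())"
```

```text
the job is handed in; nothing more can be done
None
```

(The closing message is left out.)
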